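Tighten a nut-driver bit in a leaning bench chuck

ROBOT

A 6-joint arm with a two-finger parallel gripper is mounted at the origin on a cart in front of the work surface, level with it; the furniture and walls round the work are solid. World frame = base frame: x ahead of the robot, y to its left, z up, the work surface at z = 0. Lengths are in mm, angles in rad, forces in N, time in s.
With the tool pointing down it reaches from about 350 to 975 mm from the base axis. Payload 7.1 kg.
Tool frame: the origin (TCP) lies on the front face of the gripper's body, between the roots of the fingers; the fingertips stand 80 mm ahead of it and the grasp point (between the pads) lies 61 mm ahead of it (env.tips_ahead is the distance from the TCP to the fingertips, in mm); z points along the fingers, y is the direction in which the jaws open and shut (so a half turn about z gives the same grasp; the last joint's range is limited). The gripper opens to 88 mm and grips with 3 to 60 N. Pads are 20 mm wide; open, the fingers measure 115 mm over their backs; the gripper's body (75 mm by 178 mm) begins 61 mm behind the grasp point.
Start: joints at [1.22, 0.423, 1.63, -0, 1.089, -0.019], TCP at [203.559, 590.905, 302.675] pointing down, gripper open.
Joint ranges: [-3, 3], [-0.9, 2.11], [0.09, 2.58], [-1.31, 4.45], [0.11, 2.69], [-2.54, 2.54]. Speed limits (rad/s): [2.39, 2.39, 3.01, 3.14, 3.14, 3.14].

INTERFACE

Orientations are given as a unit quaternion [x, y, z, w].
In Python, from station import env, set_gripper, viewer, workorder gives the robot as it stands. Calls block until the motion is done:
- env.reach(position, orientation): joint-space move of the TCP to a pose.
- env.move_l(position, rot=None, rate=150, f_stop=None): straight line of the TCP; rot=None keeps the orientation; rate is the mean speed in mm/s. With f_stop (N) it stops when the force on the tool has changed by that much, and returns True; else False.
- env.move_joints(angles): joint-space move.
- set_gripper(opening): finger opening in mm; the grip force is fixed at half the most; returns when the fingers have stopped.
- env.hold(seconds).
- env.ik(position, orientation): joint angles nearest the present ones, or None.
- env.read_state(): the state.
- viewer.camera(name): name is "side" or "top"; returns the picture (384x512x3 uint8, blue, green, red); there is no depth.
- viewer.camera_params(name): a dict with "fx", "fy", "cx", "cy" (pixels), "pose" (4x4, takes a point from camera to world coordinates). Camera axes: x right, y up, looking along -z (the intrinsics and any distortion apply to the point x, -y, -z); pixel columns grow to the right and rows downward; lengths in mm; the calibration is good to about 2 mm. A picture is of the moment at which its call begins. camera_params takes no time and is no camera call.
A pose or a line that the arm cannot do raises env.IKError and nothing moves.
- workorder.sign_off(): hands the job in, once; it reports no verdict.
The state is a dict: "time_s": time; "qpos": joint angles; "dq": joint speeds; "tau": joint torques, N m; "tool_pos": TCP position; "orientation": TCP orientation; "force": force on the tool from outside, world axes, zero at the start; "wrist_torque": the same for the moment, N m; "width": finger opening in mm.
Only numpy, scipy, OpenCV 4.12 (cv2) and the standard library are available. Lean on these libraries where they do the work, as an engineer would, in place of code of your own. Each camera call takes 0.05 s, during which the arm holds its last target. There are 200 camera calls.

TASK

Load the nut-driver bit (the one with the round socket head) into the leaning bench chuck: take it from the wooden rack, set it shank first, all the way down, in the open jaws, and only then turn the chuck's ribbed sleeve clockwise, seen from above its mouth, until all three jaws firmly clamp the shank, and let go. Leave the flat spade bit standing in the rack and do not disturb the jar, the oil can or the roll of tape.

Things in the scene. Friction and masses are not known exactly. Their poses are not given: they have to be found in the camera images.
- nut_bit_center (a point): Mid-point of the loose plain steel nut-driver bit (90 mm long, about 0.12 kg). z runs along it from foot to head: shank 12 mm diameter with chamfered foot from z = -45 to +19 mm, round socket head 22 mm diameter from +19 to +45 mm with a recess in its end. Stands upright, head up, in either hole of the rack with 1 mm play; head 34 mm clear of the rack's top.
- spade_bit_center (a point): Point on the axis of the other steel bit, 45 mm above its foot, z up: the same 12 x 64 mm shank, but a flat blade 34 mm wide and 5 mm thick ending in a point, 106 mm long in all. It stands in the other hole of the rack and is to be left there.
- rack: Fixed wooden block, 60 (x) x 150 (y) x 42 mm, origin at the centre of its underside, z up. Two blind holes, 14.5 mm wide and 30 mm deep, at y = +45 and -45 mm; 90 mm apart.
- chuck_mouth (a point): Centre of the chuck's mouth, level with the sleeve's upper rim, 124 mm above the bench. z is the chuck's axis, pointing out of the mouth; it leans 30 degrees from vertical to the stand's front. Bore floor at z = -60 mm: a fully home nut-driver bit has its foot there and its head from z = +4 to +30 mm. Jaws from z = -30 to +1 mm; below them a funnel (to -46 mm) narrows the bore to 17 mm.
- sleeve_grip (a point): Point on the chuck's axis 18 mm below the mouth, axes as chuck_mouth. The ribbed steel sleeve is a ring of 56 mm outside diameter from 18 mm above this point to 26 mm below it. Grip it with the tool along the chuck's axis, a finger on either side, finger ends about here to 7 mm lower, so that the gripper's body clears the bit's head (top 48 mm above this point).
- sleeve (a joint): Sleeve angle, rad: 0 jaws fully open (22 mm between them), grows to 2.0 as it turns clockwise seen from above the mouth (right-hand about the mouth's -z). Starts at 0 to 0.3. The three jaws close together, 5 mm each per rad, and touch a 12 mm shank at about 1.0; then it stiffens; turn on to 1.12-1.2 to clamp firmly (0.5 to 0.9 N m). Let go, it springs back to about 1.08, still clamped. Friction 0.25 N m; stays where left.
- stand: Fixed grey stand bolted to the bench: base plate 130 x 110 x 12 mm, origin at the centre of its underside, -x is its front, to which the chuck leans; it is turned so that the chuck leans roughly to the robot's left (+y), within about 20 degrees.
- jaw0: One of the chuck's three coupled steel jaws (18 mm wide), which slide inward in the mouth; its origin lies on the chuck's axis far below the jaw and is of no use for aiming.
- jaw1: Second jaw, as jaw0.
- jaw2: Third jaw, as jaw0.
- nut_bit: The nut-driver bit; origin at its foot, z toward its head.
- jar: Glass jar with dark lid, 68 mm wide, 95 mm high, loose; a bystander behind the work. Origin under its centre.
- oiler: Steel oil can with a spout, 64 x 103 x 152 mm, loose; a bystander behind the work. Origin under its centre.
- tape_roll: Black roll of tape, 58 mm wide, 19 mm high, lying loose on the bench between chuck and robot; a bystander. Origin under its centre.
Not all that is in view belongs to the job. Leave any blue or yellow look-alike of the nut_bit alone.

How it is judged (in metres and radians):
On the way:
1. the nut-driver bit stands fully down in the chuck while the jaws are still open and let go of (z of nut_bit_center in the frame of chuck_mouth below -0.011 m and distance between nut_bit_center and chuck_mouth below 0.022 m and value of joint sleeve below 0.7 rad and contact force between the fingers and nut_bit below 0.1 N), for 0.2 s.
At the end, for the whole second after the job is handed in: The nut-driver bit is down in the chuck to within 4 mm of the bore's floor, in line with the chuck's axis to 4 degrees, at rest, and each of the three jaws presses on it with more than 2 N, with the robot's hands off (z of nut_bit_center in the frame of chuck_mouth below -0.011 m and distance between nut_bit_center and chuck_mouth below 0.022 m and angle between the z axis of nut_bit_center and the z axis of chuck_mouth, either way round below 0.07 rad and contact force between each of jaw0, jaw1, jaw2 and nut_bit above 2 N and linear speed of nut_bit below 0.02 m/s); the robot touches nothing.
It fails at once if the spade bit is moved more than 20 mm (distance of spade_bit_center from where it was at the start of the episode above 0.02 m).
It fails at once if the jar is pushed more than 25 mm (distance of jar from where it was at the start of the episode above 0.025 m).
It fails at once if the oil can is pushed more than 25 mm (distance of oiler from where it was at the start of the episode above 0.025 m).
It fails at once if the roll of tape is pushed more than 25 mm (distance of tape_roll from where it was at the start of the episode above 0.025 m).
It also fails if it takes over 51 s, if anything falls off the work surface, if the arm or the gripper's body presses on something with over 40 N, if the wrist force passes 120 N, or if a joint passes its speed limit or range.

## Working session

There is one attempt and no reset: what is moved stays moved. The work goes in short steps, each a Python script; the robot and the scene stay as the last script left them, time stands still between calls to the robot, and variables do not carry over. Pictures are saved under pics/ and viewed, about 8 in all and at most 12, crops included, and the job is handed in when it is done.

```bash
ls; mkdir -p pics
python3 - <<'E'
from station import env, set_gripper, viewer, workorder
import cv2, numpy as np
np.set_printoptions(precision=4,suppress=True)
for n in("side","top"):
    im=viewer.camera(n); cv2.imwrite(f"pics/{n}0.png",im)
    print(n,viewer.camera_params(n))
a=[cv2.imread(f"pics/{n}0.png") for n in("side","top")]
s=env.read_state();print(s)
E
```

```text
pics
side {'fx': 447.2717026128942, 'fy': 447.2717026128942, 'cx': 258.00707729819294, 'cy': 186.86856580815154, 'pose': array([[   0.739 ,    0.3117,   -0.5973,   34.6467],
       [  -0.6737,    0.3457,   -0.6532, -433.8738],
       [   0.0029,    0.8851,    0.4654,  533.415 ],
       [   0.    ,    0.    ,    0.    ,    1.    ]])}
top {'fx': 361.84869876321727, 'fy': 361.84869876321727, 'cx': 252.9800961510628, 'cy': 195.61149037951782, 'pose': array([[ -0.0167,   0.9983,  -0.0564, 514.2347],
       [ -0.9999,  -0.0167,   0.0005, 190.6234],
       [ -0.0005,   0.0564,   0.9984, 948.6227],
       [  0.    ,   0.    ,   0.    ,   1.    ]])}
{'time_s': 0.1, 'qpos': array([ 1.22  ,  0.4238,  1.6306, -0.    ,  1.0886, -0.019 ]), 'dq': array([-0.0014, -0.0049, -0.0012,  0.0005, -0.0006,  0.0013]), 'tau': array([ -0.0007, -54.5606, -27.4325,   0.0645,   0.0188,  -0.0001]), 'tool_pos': array([203.4217, 590.5529, 301.9759]), 'orientation': array([ 0.1651,  0.9863, -0.0007, -0.0001]), 'force': array([-0.0356, -0.5643, -1.1452]), 'wrist_torque': array([-0.0585, -0.0562,  0.0098]), 'width': 88.01166870812395}
```

View pics/side0.png

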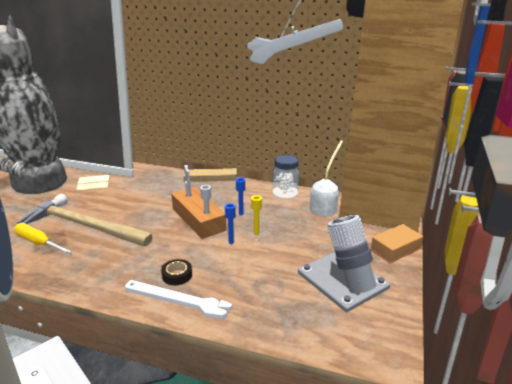

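View pics/top0.png

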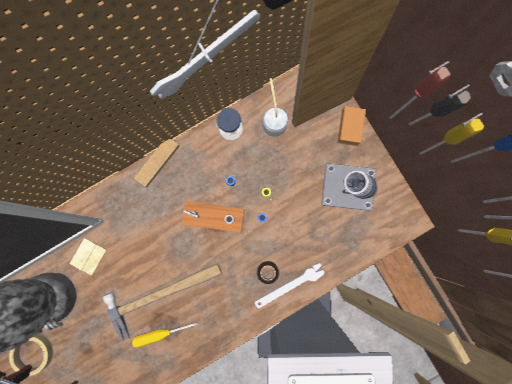

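Candidates for the bit: the grey round head in the rack at side (206,190) / top (229,219); the grey flat one at side (187,178) / top (190,213), which is the spade; blue ones at side (240,185) and (230,212); yellow at side (256,200). I choose the grey round one and check it in close crops, together with the chuck.

```bash
cat > h.py <<'E'
from station import env, set_gripper, viewer, workorder
import cv2, numpy as np
from scipy.spatial.transform import Rotation as R
np.set_printoptions(precision=3,suppress=True)
P={n:viewer.camera_params(n) for n in("side","top")}
def ray(n,u,v):
    p=P[n];T=p["pose"];d=np.array([(u-p["cx"])/p["fx"],-(v-p["cy"])/p["fy"],-1.]);d=T[:3,:3]@d
    return T[:3,3],d/np.linalg.norm(d)
def onz(n,u,v,z):
    o,d=ray(n,u,v);return o+d*(z-o[2])/d[2]
def tri(a,b):
    o1,d1=ray("side",*a);o2,d2=ray("top",*b)
    s=np.linalg.lstsq(np.c_[d1,-d2],o2-o1,rcond=None)[0]
    p,q=o1+s[0]*d1,o2+s[1]*d2;return (p+q)/2,np.linalg.norm(p-q)
def proj(n,X):
    p=P[n];T=p["pose"];c=T[:3,:3].T@(np.asarray(X,float)-T[:3,3])
    return np.array([p["cx"]+p["fx"]*c[0]/-c[2],p["cy"]-p["fy"]*c[1]/-c[2]])
def crop(im,u0,v0,w,h,k): return cv2.resize(im[v0:v0+h,u0:u0+w],None,fx=k,fy=k,interpolation=cv2.INTER_CUBIC)
E
python3 - <<'E'
import sys; sys.path.insert(0,'.')
from h import *
s,t=cv2.imread("pics/side0.png"),cv2.imread("pics/top0.png")
g=np.vstack([np.hstack([crop(s,165,155,100,75,4),crop(s,295,205,100,75,4)][:2]),np.hstack([crop(t,170,180,100,75,4),crop(t,310,150,100,75,4)])])
cv2.imwrite("pics/c1.png",g)
print(tri((206,187),(229,219)), tri((187,178),(190,213)))
# plate bolts in top on z=12
for uv in((328,169),(374,170),(326,204),(370,208)): print(onz("top",*uv,12))
E
```

```text
(array([509.123, 246.639, 100.233]), np.float64(1.9653856366657694)) (array([524.851, 341.238,  80.713]), np.float64(1.8305346346076046))
[633.288  -6.261  12.   ]
[ 628.662 -125.878   12.   ]
[542.269   1.506  12.   ]
[ 530.015 -112.013   12.   ]
```

View pics/c1.png

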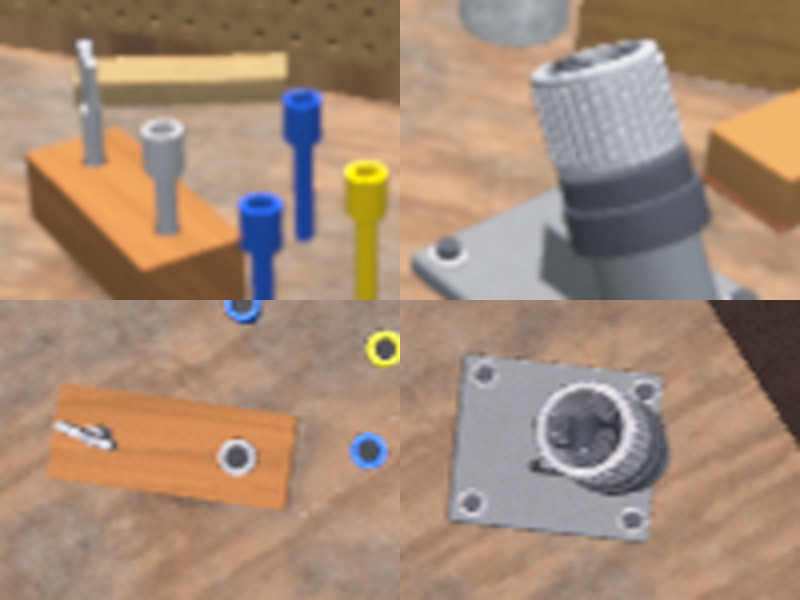

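The crops confirm it. The grey round socket sits in the rack's near-right hole, at side (205.5,187.5) and top (229,219). The spade is flat at the other end. The chuck's rim is centred at about side (343.6,220) and top (356,182).

```bash
cat > g.py <<'E'
from h import *
print("bit",tri((205.3,187.3),(228.9,218.9)),onz("side",205.3,187.3,102),onz("top",228.9,218.9,102))
print("mouth",tri((343.6,220.1),(356.1,181.9)),onz("side",343.6,220.1,124),onz("top",356.1,181.9,124))
c=[onz("top",(U-400+.5)/4-.5+310,(V-300+.5)/4-.5+150,12)[:2] for U,V in((467,354),(661,374),(645,541),(451,520))]
print("plate",c,np.mean(c,0))
f=(c[0]+c[3]-c[1]-c[2]);g=c[0]+c[1]-c[2]-c[3];print(np.degrees(np.arctan2(f[1],f[0])),np.degrees(np.arctan2(g[1],g[0])),np.linalg.norm(f)/2,np.linalg.norm(g)/2)
# blue
print("blue",tri((165+261/4,155+203/4),(170+368/4,180+150/4)))
r=[onz("top",(U+.5)/4-.5+170,(V-300+.5)/4-.5+180,42)[:2] for U,V in((60,384),(297,414),(286,508),(48,475))]
print("rack",r,np.mean(r,0))
# sleeve bottom/top in side
E
python3 g.py
```

```text
bit (array([508.749, 247.375,  99.377]), np.float64(0.4606508252180723)) [506.058 243.107 102.   ] [508.581 247.335 102.   ]
mouth (array([588.853, -47.102, 122.009]), np.float64(1.0498339024612822)) [586.705 -49.209 124.   ] [588.308 -46.129 124.   ]
plate [array([648.75 ,  -2.466]), array([ 633.53, -128.33]), array([ 525.131, -114.106]), array([540.808,  10.934])] [587.055 -58.492]
82.97980315665338 -7.276528862406056 126.39918566769093 109.04844645006601
blue (array([510.984, 169.267,  87.826]), np.float64(1.2552810183239929))
rack [array([555.77 , 361.781]), array([534.483, 213.502]), array([475.981, 221.261]), array([498.997, 369.623])] [516.308 291.542]
```

```bash
cat >> h.py <<'E'
az=np.radians(83.0); L=np.array([np.cos(az),np.sin(az),0]); A=.5*L+np.array([0,0,np.sqrt(.75)])
M=np.array([588.,-47.,124.]); B=np.array([509.,246.8,12.])
H=np.array([np.sin(az),-np.cos(az),0])  # horizontal, perpendicular to lean
def ori(z,y):
    z=z/np.linalg.norm(z);y=y-z*(y@z);y/=np.linalg.norm(y);return R.from_matrix(np.c_[np.cross(y,z),y,z])
D=np.array([0,0,-1.])
E
python3 - <<'E'
from h import *
for sg in(1,-1):
    q=ori(D,sg*H).as_quat()
    print(sg,"grasp",env.ik(B+[0,0,66+80],q),env.ik(B+[0,0,300],q))
    for d in(86,160):
        print(" ins",env.ik(M+A*d,ori(-A,sg*H).as_quat()))
for k in np.arange(-3,3.2,.4):
    o=R.from_rotvec(-A*k)*ori(-A,H)   # +k = clockwise
    print(k.round(2),env.ik(M+A*(-18-4+80),o.as_quat()))
E
```

```text
1 grasp [ 0.43   0.543  1.847 -0.     0.752  0.553] [ 0.43   0.326  1.755 -0.     1.061  0.553]
 ins [ 0.159  0.586  1.726 -0.58   1.068  0.628]
 ins [ 0.216  0.513  1.669 -0.53   1.201  0.594]
-1 grasp None None
 ins [ 0.159  0.586  1.726 -0.58   1.068 -2.514]
 ins None
-3.0 [ 0.137  0.617  1.742 -0.603  1.02  -2.356]
-2.6 [ 0.137  0.617  1.742 -0.603  1.02  -1.956]
-2.2 [ 0.137  0.617  1.742 -0.603  1.02  -1.556]
-1.8 [ 0.137  0.617  1.742 -0.603  1.02  -1.156]
-1.4 [ 0.137  0.617  1.742 -0.603  1.02  -0.756]
-1.0 [ 0.137  0.617  1.742 -0.603  1.02  -0.356]
-0.6 [ 0.137  0.617  1.742 -0.603  1.02   0.044]
-0.2 [ 0.137  0.617  1.742 -0.603  1.02   0.444]
0.2 [ 0.137  0.617  1.742 -0.603  1.02   0.844]
0.6 [ 0.137  0.617  1.742 -0.603  1.02   1.244]
1.0 [ 0.137  0.617  1.742 -0.603  1.02   1.644]
1.4 [ 0.137  0.617  1.742 -0.603  1.02   2.044]
1.8 [ 0.137  0.617  1.742 -0.603  1.02   2.444]
2.2 None
2.6 None
3.0 None
```

Run:
```python
from h import *
q=ori(D,H).as_quat()
env.reach(B+[0,0,260],q); set_gripper(56)
print(env.read_state()["tool_pos"])
for n in P: cv2.imwrite(f"pics/{n}1.png",viewer.camera(n))
print(env.move_l(B+[0,0,67+80],rate=100,f_stop=12)); print(set_gripper(0))
s=env.read_state();print(s["width"],s["tool_pos"],s["force"],s["time_s"])
a=cv2.imread("pics/side1.png")
for n in P: cv2.imwrite(f"pics/{n}2.png",viewer.camera(n))
env.move_l(B+[0,0,300],rate=150)
s=env.read_state();print(s["width"],s["tool_pos"],s["force"],s["time_s"])
env.reach(M+A*190,ori(-A,H).as_quat())
s=env.read_state();print(s["width"],s["tool_pos"],s["time_s"])
for n in P: cv2.imwrite(f"pics/{n}3.png",viewer.camera(n))
s,t=cv2.imread("pics/side3.png"),cv2.imread("pics/top3.png")
g=np.hstack([crop(s,270,90,133,200,3),crop(t,285,90,133,200,3)]);cv2.imwrite("pics/c3.png",g)
```

```text
[509.029 246.784 272.009]
False
False
21.955085798135297 [509.064 246.827 159.073] [0.041 0.722 1.261] 4.475
21.58159869327958 [508.499 246.58  311.04 ] [-0.942 -0.116 -0.045] 5.7417
21.50527065781713 [599.287  47.855 288.193] 6.7167
```

View pics/c3.png

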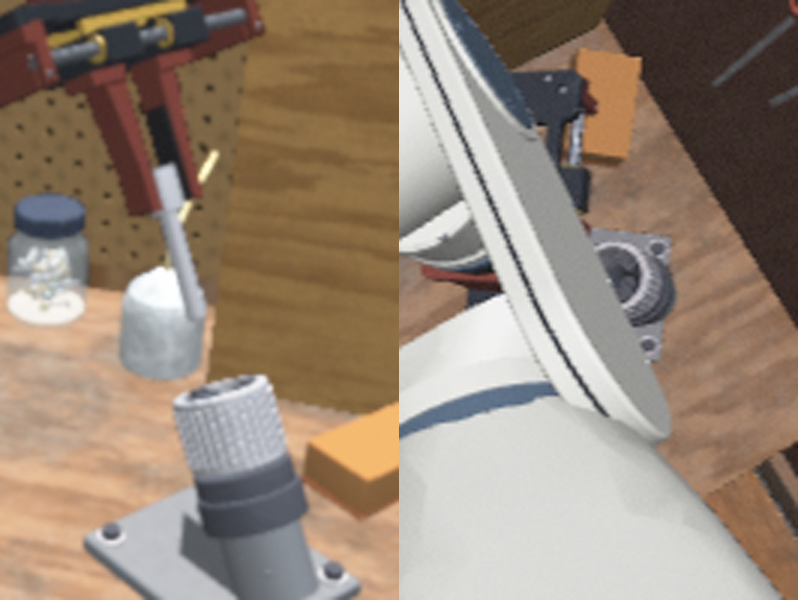

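Run:
```python
from h import *
T=np.array([599.287,47.855,288.193])
for d in(147,147-90,147-64): 
    p=proj("side",T-A*d); print(d,p,(p-[270,90]+.5)*3-.5)
# mouth by outer rim: project mouth circle extents for M
e1=L*A[2]-np.array([0,0,.5]); 
c=np.array([proj("side",M+28*(np.cos(t)*H+np.sin(t)*e1)) for t in np.linspace(0,6.28,60)])
c=(c-[270,90]+.5)*3-.5
s=cv2.imread("pics/side3.png"); k=6
b=(np.array([proj("side",T-A*d+r*v) for d,r in((147,6),(83,6),(83,11),(57,11)) for v in(H,-H)]))
im=crop(s,300,130,90,110,k); im=im[:600]
im=crop(s,300,135,90,100,k)
to=lambda p:tuple(int(x) for x in (np.array(p)-[300,135]+.5)*k-.5)
cc=np.array([to(p) for p in [proj("side",M+28*(np.cos(t)*H+np.sin(t)*e1)) for t in np.linspace(0,6.28,60)]])
cv2.polylines(im,[cc],True,(0,0,255),1)
for d in(147,83): cv2.circle(im,to(proj("side",T-A*d)),3,(0,255,0),-1)
cv2.line(im,to(proj("side",T-A*147)),to(proj("side",M-A*0)),(0,255,0),1)
cv2.imwrite("pics/c4.png",im)
```

```text
147 [335.722 195.678] [198.165 318.035]
57 [321.083 145.589] [154.25  167.768]
83 [325.327 160.111] [166.981 211.332]
```

View pics/c4.png

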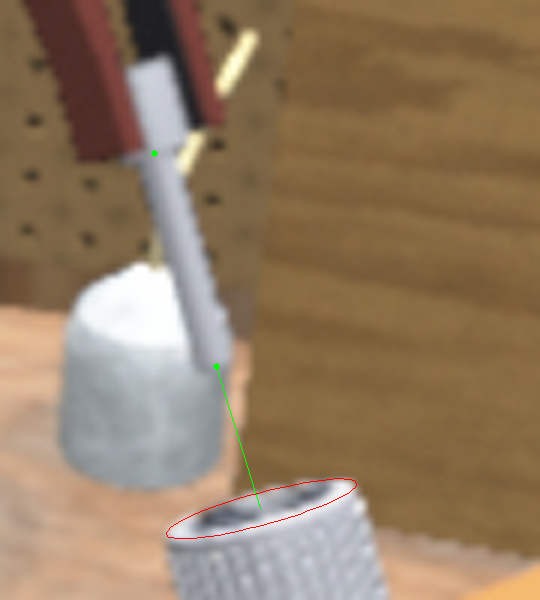

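The bit is held nearly along the axis. The foot at crop (213,362) is within 1 mm of the predicted spot, and the rim matches the predicted ellipse. Inserting now, with a force guard.

Run:
```python
from h import *
def rep(m):
    s=env.read_state();p=s["tool_pos"]-M;print(m,"tcp along axis",p@A,"lat",p@H,p@np.cross(A,H),"F",s["force"],"Tq",s["wrist_torque"],s["width"],s["time_s"])
rep("start")
for d,r in((140,100),(113,60),(102,40),(89,40)):
    hit=env.move_l(M+A*d,rate=r,f_stop=10); rep((d,hit))
    if hit: break
cv2.imwrite("pics/side5.png",viewer.camera("side"))
cv2.imwrite("pics/c5.png",crop(cv2.imread("pics/side5.png"),290,120,100,120,5))
```

```text
start tcp along axis 190.52523426226094 lat -0.37965408246444315 0.6262905477710774 F [-1.147 -0.127 -0.484] Tq [ 0.28   0.044 -0.005] 21.30733034334138 6.8167
(140, False) tcp along axis 140.1862640699236 lat 0.18523867918368075 -0.014607660266229061 F [ 0.803 -0.175 -0.097] Tq [0.279 0.019 0.018] 21.529496642076808 7.4667
(113, False) tcp along axis 112.71948156227494 lat -0.0011424249229861764 -0.04516572582820544 F [ 0.439  0.364 -0.565] Tq [0.251 0.013 0.041] 21.244034966337146 8.0667
(102, False) tcp along axis 101.71943559254261 lat -0.11056037788165883 -0.029345784957584442 F [-0.541  0.329 -0.436] Tq [ 0.253 -0.019 -0.034] 21.37651312321844 8.4917
(89, False) tcp along axis 88.71961601374696 lat -0.09632420693879461 -0.013936795231344945 F [-0.642  0.101 -1.614] Tq [ 0.293  0.001 -0.007] 21.59700656924843 8.9667
```

View pics/c5.png

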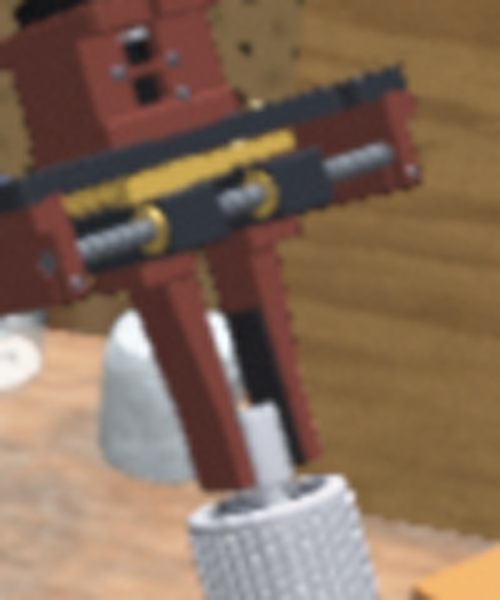

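The bit slid into the mouth without contact. Releasing it, backing off and checking.

Run:
```python
from h import *
env.move_l(M+A*88,rate=30,f_stop=10)
set_gripper(60); env.hold(.4)
env.move_l(M+A*160,rate=150); set_gripper(88)
s=env.read_state();print(s["time_s"],s["width"],s["qpos"])
o=R.from_rotvec(A*.6)*ori(-A,H)
print(env.ik(M+A*160,o.as_quat()))
env.reach(M+A*160,o.as_quat())
im=viewer.camera("side");cv2.imwrite("pics/side6.png",im)
k=6;c=crop(im,300,170,90,100,k)
to=lambda p:tuple(int(x) for x in (np.array(p)-[300,170]+.5)*k-.5)
for d in(0,4,30): cv2.circle(c,to(proj("side",M+A*d)),2,(0,255,0),-1)
cv2.imwrite("pics/c6.png",c)
```

```text
11.6833 87.93412445790202 [ 0.216  0.513  1.669 -0.53   1.201  0.594]
[ 0.216  0.513  1.669 -0.53   1.201 -0.006]
```

View pics/c6.png

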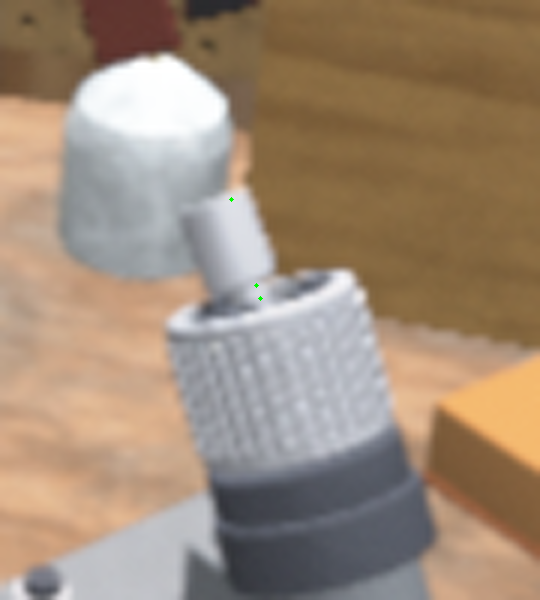

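The bit is home: the head spans about +4 to +30 mm above the mouth, resting to the low side. Gripping the sleeve and turning it clockwise next, watching the axial torque.

Run:
```python
from h import *
print(env.move_l(M+A*57,rate=100,f_stop=10)); 
b=env.read_state(); set_gripper(40)
s=env.read_state();print(s["width"],s["force"]-b["force"],s["wrist_torque"]@A-b["wrist_torque"]@A,s["time_s"])
t0=b["wrist_torque"]@A; q=s["qpos"].copy(); q0=q[5]
if 50<s["width"]<60:
  while q[5]-q0<1.3:
    q[5]+=.1 if q[5]-q0<.65 else .04
    env.move_joints(q); s=env.read_state(); t=s["wrist_torque"]@A-t0
    print(round(s["qpos"][5]-q0,3),round(t,3),s["force"]-b["force"],round(s["width"],2))
    if abs(t)>.8 or np.linalg.norm(s["force"]-b["force"])>50: break
print(s["time_s"])
```

```text
False
55.54283511294476 [-0.228  0.594  2.465] 0.23275545199745218 14.15
0.098 -0.274 [-1.088  0.22   1.563] 55.81
0.196 -0.241 [-1.635  1.191  1.655] 55.73
0.295 -0.246 [-3.067  1.123  3.827] 55.54
0.395 -0.21 [-4.727  0.399  4.851] 55.69
0.495 -0.183 [-4.458  1.779  6.574] 55.54
0.595 -0.219 [-6.449  2.483  6.279] 55.7
0.695 -0.205 [-7.432  1.874  6.739] 55.58
0.735 -0.186 [-8.058  1.614  6.634] 55.77
0.775 -0.163 [-7.633  2.27   6.439] 55.57
0.815 -0.073 [-8.236  1.839  7.966] 55.73
0.854 -0.065 [-7.29   2.616  6.384] 55.66
0.894 0.074 [-7.322  2.408  7.293] 55.68
0.934 0.168 [-8.271  2.485  6.901] 55.81
0.974 0.328 [-7.8    3.615  8.213] 55.44
1.014 0.461 [-8.576  3.676  7.704] 55.6
1.053 0.603 [-8.924  3.466  7.616] 55.65
1.093 0.759 [-9.23   3.984  8.723] 55.56
1.133 0.948 [-9.858  4.45   8.538] 55.81
18.65
```

Run:
```python
from h import *
set_gripper(88); env.move_l(M+A*190,rate=120)
env.hold(.3); s=env.read_state();print(s["time_s"],s["width"],s["force"])
im=viewer.camera("side");cv2.imwrite("pics/side7.png",im)
k=6;c=crop(im,300,170,90,100,k)
to=lambda p:tuple(int(x) for x in (np.array(p)-[300,170]+.5)*k-.5)
for d in(0,4,30): cv2.circle(c,to(proj("side",M+A*d)),2,(0,255,0),-1)
cv2.imwrite("pics/c7.png",c)
```

```text
20.8917 87.77035602395844 [-0.672  0.415 -0.513]
```

View pics/c7.png

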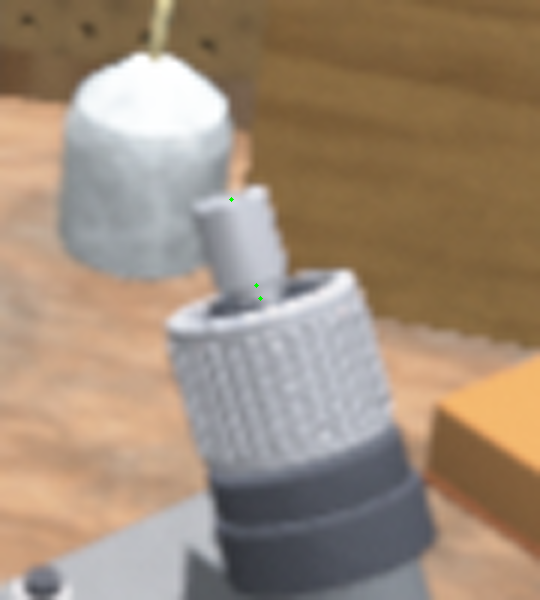

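Run:
```python
from h import *
env.reach([480,330,330],ori(D,H).as_quat())
im=viewer.camera("top");cv2.imwrite("pics/top8.png",im)
k=6;c=crop(im,310,145,80,70,k)
to=lambda p:tuple(int(x) for x in (np.array(p)-[310,145]+.5)*k-.5)
for d in(0,30): cv2.circle(c,to(proj("top",M+A*d)),3,(0,255,0),-1)
g=np.hstack([c,cv2.resize(crop(im,150,80,150,210,2),(300,420))]);cv2.imwrite("pics/c8.png",g);print(g.shape,env.read_state()["time_s"])
```

```text
(420, 780, 3) 22.2583
```

View pics/c8.png

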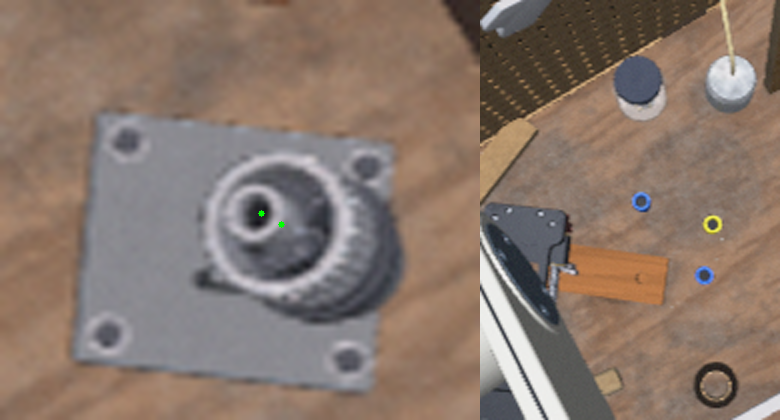

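Run:
```python
from h import *
s=np.mean([viewer.camera("side").astype(float) for _ in range(4)],0).astype(np.uint8);t=np.mean([viewer.camera("top").astype(float) for _ in range(4)],0).astype(np.uint8)
k=10;e1=np.cross(A,H);th=np.linspace(0,6.28,60)
def dr(n,im,u,v,w,h):
    c=crop(im,u,v,w,h,k);c=cv2.convertScaleAbs(c,alpha=1.2)
    to=lambda p:(((np.array(p)-[u,v]+.5)*k-.5)).astype(int)
    for d,r,col in((0,28,(0,0,255)),(30,11,(0,255,0)),(4,11,(0,255,0))):
        if n=="top" and d==4: continue
        cv2.polylines(c,[np.array([to(proj(n,M+A*d+r*(np.cos(x)*H+np.sin(x)*e1))) for x in th])],True,col,1)
    return c
cv2.imwrite("pics/c9.png",np.hstack([dr("side",s,325,195,40,40),dr("top",t,338,164,40,40)]))
```

```text
(no output)
```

View pics/c9.png

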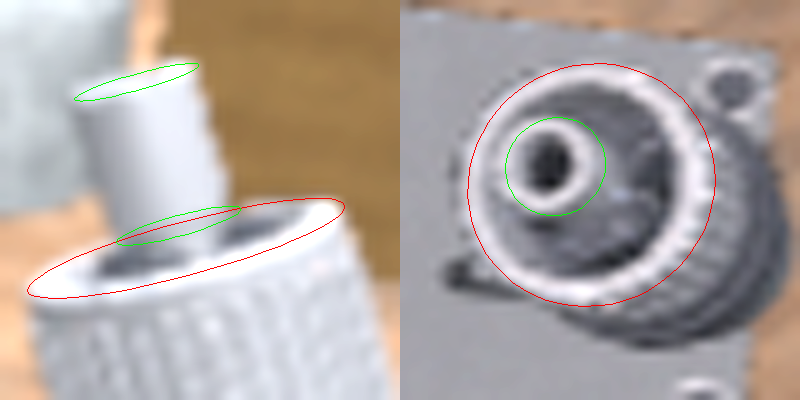

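Run:
```python
from h import *
im=np.mean([viewer.camera("side").astype(float) for _ in range(6)],0).astype(np.float32)
b0=M+np.array([-.8,-1.2,0])
def edges(zs,r):
    mids=[]
    for z in zs:
        c=proj("side",b0+A*z); ax=proj("side",b0+A*(z+1))-c; ax/=np.linalg.norm(ax); n=np.array([-ax[1],ax[0]])
        rp=r*447/np.linalg.norm(b0-P["side"]["pose"][:3,3])
        t=np.arange(-rp-4,rp+4.01,.1); pts=(c+t[:,None]*n).astype(np.float32)
        pr=cv2.GaussianBlur(cv2.remap(im,pts[None,:,0],pts[None,:,1],cv2.INTER_LINEAR)[0],(1,9),0)
        g=np.linalg.norm(pr[6:]-pr[:-6],axis=1);tt=t[3:-3]
        def pk(m): 
            w=np.where(m,g,0);i=w.argmax();sel=m&(abs(tt-tt[i])<1);return (tt[sel]*g[sel]**2).sum()/(g[sel]**2).sum()
        mids.append((pk(abs(tt+rp)<2.5),pk(abs(tt-rp)<2.5)))
    m=np.array(mids); pxmm=447/np.linalg.norm(b0-P["side"]["pose"][:3,3])
    # fit both edges, robust
    for e in(m[:,0],m[:,1],m.mean(1)):
        p=np.polyfit(zs,e,1); print(p[0]/pxmm*57.3,"deg",p[1],"rms",np.std(e-np.polyval(p,zs)))
    print(m[::max(1,len(m)//6)].round(2).tolist())
print("head");edges(np.arange(8,27,1.5),11)
print("sleeve");edges(np.arange(-36,-8,2.),28)
```

```text
head
-2.536466594523295 deg -7.004399995695344 rms 0.1711935676776292
0.6763808304513034 deg 5.631968892802112 rms 0.15275364592322083
-0.9300428820359972 deg -0.6862155514466155 rms 0.12778967451922174
[[-6.96, 5.5], [-7.25, 6.01], [-7.36, 5.64], [-7.64, 5.87], [-7.65, 5.54], [-7.42, 5.98], [-7.61, 5.7]]
sleeve
-0.5781620584192246 deg -17.703955005851693 rms 0.10552686236997874
1.113603466489588 deg 16.735853089019866 rms 0.15006763428924802
0.26772070403518927 deg -0.4840509584159116 rms 0.10137876891536808
[[-17.45, 16.09], [-17.57, 16.54], [-17.69, 16.33], [-17.45, 16.53], [-17.57, 16.47], [-17.79, 16.45], [-17.46, 16.76]]
```

In the side view the bit's midline agrees with the sleeve's to about 1.2°, within the noise, and the lateral offset is about 0.3 mm. Handing in.

Run:
```python
from h import *
workorder.sign_off(); print(env.read_state()["time_s"])
```

```text
the job is handed in; nothing more can be done
the job is handed in; nothing more can be done
```

I took the nut-driver bit from the rack and set it shank first in the open chuck, then let go. I turned the sleeve about 1.13 rad clockwise, released it, backed the arm away and handed in at about 23 s. No verdict was reported.

**What the last checks showed**
- **Depth:** after release the bit looked fully down. Its head spanned about 4 to 30 mm above the mouth, as a fully home bit should.
- **Clamping:** the turning torque rose steadily to about 0.95 N m with no sign of slip. The jaws had visibly centred the bit. I could not measure the jaw forces themselves.
- **Surroundings:** in the last top view the spade was still standing in the rack, partly behind the gripper. Jar, oil can and tape looked untouched. I did not measure how far any of them had moved.

**What disagreed or stayed unsure**
- **Alignment:** the side view put the bit within about 1.2° of the sleeve's axis. In the top view the head sat 1 to 2 mm past its predicted place, which would be roughly 2 to 4° of tilt, so near the 4° limit at worst. I put that mostly down to calibration error.
- **Torque reading:** the axial torque had an unexplained offset of about -0.2 N m before the jaws touched. The true clamping torque may be a little above the 0.9 N m guide value.
- **Jaw state:** I never measured the sleeve angle directly. I judged it from the torque alone.

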